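# Hook and snap a carrier plate into the engraving jig

### The arm

A 6-joint arm with a two-finger parallel gripper is mounted at the origin on a cart in front of the work surface, level with it; the furniture and walls round the work are solid. World frame = base frame: x ahead of the robot, y to its left, z up, the work surface at z = 0. Lengths are in m, angles in rad, forces in N, time in s.
With the tool pointing down it reaches from about 0.3 to 0.875 m from the base axis. Payload 6.4 kg.
Tool frame: the origin (TCP) lies on the mounting face of the last link; the fingertips stand 173 mm ahead of it and the grasp point (between the pads) lies 155 mm ahead of it (ctrl.tip_reach is the distance from the TCP to the fingertips, in m); z points along the fingers, y is the line along which they close (so a half turn about z gives the same grasp; the last joint's range is limited). The gripper opens to 85 mm and grips with 20 to 120 N. Pads are 22 mm wide; open, the fingers measure 114 mm over their backs; the gripper's body (76 mm by 85 mm) begins 54 mm behind the grasp point. The pads swing forward as they close: fully open they stand 13 mm farther back than shut.
Start: joints at [-1.478, 0.181, 1.607, -0, 1.354, -0.206], TCP at [0.169, -0.55, 0.405] pointing down, gripper open.
Joint ranges: [-2.99, 2.99], [-0.89, 2.07], [0.3, 2.58], [-1.14, 4.28], [0, 2.63], [-3.12, 3.12]. Speed limits (rad/s): [2.57, 2.57, 3.01, 3.14, 3.14, 3.14].

### API

Orientations are given as a unit quaternion [w, x, y, z].
In Python, from bench import ctrl gives the robot as it stands.
- The arm moves only by the shell command python3 -m pendant 'ROWS'. ROWS is JSON, a list that holds one entry, the list of rows, each a list of 7 numbers: the opening, from 0 (shut) to 1 (fully open), then the shift along the tool's x, y, z in mm, then the turn, a rotation vector about the tool's x, y, z in rad. A call has 1 to 5 rows; each row is the pose to reach, as a shift and turn from the pose commanded when the call began, along the tool's axes at that moment; what a row does not reach only later rows make up. A row lasts 1/12 s, in which the tool goes at most 41.7 mm and 7.16 degrees, less where a joint would pass 70% of its speed; a pose out of reach is approached as far as the arm can. A call with a gripper value outside its range is refused whole. The fingers move at their own pace and stop on an object; the grip force is fixed at half the most. Time passes only in rows, so rows that repeat a pose let the fingers close. It gives the time, the measured TCP pose, the force, the opening and the grip force at its end, in the units of the state.
- ctrl.get_obs(): the state, without advancing time (a new reading comes with each control period).
- ctrl.camera(name): name is "side" or "top" or "wrist"; returns the picture (480x640x3 uint8, red, green, blue); there is no depth.
- ctrl.camera_params(name): a dict with "mtx" (3x3 intrinsics, pixels), "distortion" ([k1, k2, p1, p2, k3] as OpenCV has them; the pictures are not rectified), "world_from_camera" (4x4, takes a point from camera to world coordinates); the wrist camera has in their place "tool_from_camera" (4x4, takes a point from camera to tool coordinates, whose origin is the TCP and whose axes are the flange's). Camera axes: x right, y down, z forward; pixel columns grow to the right and rows downward; lengths in m; the calibration is good to about 2 mm. A picture is of the moment at which its call begins: read the wrist's pose just before it. camera_params takes no time and is no camera call.
- ctrl.hand_in(): hands the job in; it is judged then, once.
Trained networks look in the newest picture that a camera, given by its name, has taken for a name from the list of things; names that differ only in an ending like _2 or _b are one class to them, and where a whole thing is asked for, a point or a joint stands for the part that bears it (a point fixed in the world has none). Each returns a list of dicts, best first, with "confidence" (0 to 1); they miss things now and then, are a little off and sometimes report something else, mostly with a low value. They report only what shows in the picture. A call takes as long as a camera call. They do not tell look-alikes from the thing itself.
- ctrl.boxes_of(camera, name): "point" ([column, row] as shares, 0 to 1, of the picture: columns of its width, rows of its height, amid what is visible of it).
The state is a dict: "time_s": time; "q": joint angles; "dq": joint speeds; "joint_efforts": joint torques, N m; "eef_pos": TCP position; "eef_rot": TCP orientation; "wrist_force": force on the tool from outside, world axes, zero at the start; "torque": the same for the moment, N m; "opening": opening from 0.0 (shut) to 1.0 (fully open); "grasp_force": force on a finger pad.
Only numpy, scipy, OpenCV 4.12 (cv2) and the standard library are available. Lean on these libraries where they do the work, as an engineer would, in place of code of your own. Each camera call takes 0.05 s, during which the arm holds its last target. There are 200 camera calls.

### The job

Load the carrier plate with the brass tag blanks into the engraving jig: tilt it, hook its tongue under the blue lip until it meets the stop, then rotate the plate down until it lies flat on the nest floor and the orange catch has snapped over its front edge, and let go. Work by feel and gently: load the jig with no more than 20 N while the plate is tilted and 35 N once it is flat. Leave the tape roll, the bracelet and the side cutters where they are.

Things in the scene. Friction and masses are not known exactly. Their poses are not given: they have to be found in the camera images.
- carrier: loose carrier plate, 0.2 to 0.4 kg, starts flat on the table: silver plate 110 x 76 x 8 mm (x -55..55, y -38..38, z 0..8) with four flush brass tags; a tongue 60 mm wide, 5 mm thick (z 0..5) runs on from x = 55 to 73. Bare top strip x -50..-24 is free to press on. Origin: centre of the plate's underside; +x to the tongue, z up
- carrier_grip (a point): middle of the carrier's black grip bar, at (0, 0, 28) mm in the carrier's frame. The bar is 44 mm along x, 12 mm thick along y, from z = 8 to 34: pinch it across y
- tongue_tip (a point): centre of the end face of the carrier's tongue, at (73, 0, 2.5) mm in the carrier's frame
- jig: fixed engraving jig: dark steel bed 196 x 116 x 10 mm, origin under its centre, +x to the blue lip (away from the robot). On it a silver nest is clamped on a slide at a setting s that is NOT reported, -14 to +14 mm along jig x: nest, lip, stop, cheeks and catch all stand s from the values given. Floor top z = 14 mm, x -63..81. Side cheeks: x 3..57, top z = 19, inner faces y = +-40.5
- lip_zero (a point): point of the bed frame at (61, 0, 24) mm where the blue lip's lower front edge would be at s = 0. Lip: x 61..83, z 24..29, 84 mm wide. The tongue enters only tilted: with its lower edge on the floor and the plate's other end raised 0.2 to 0.27 rad it passes under with 1.5 to 2.5 mm to spare; the plate cannot be laid in flat
- stop_zero (a point): point of the bed frame at (73, 0, 14) mm where the foot of the hard stop wall under the lip would be at s = 0. Home, the tongue's end meets the stop, 12 mm under the lip, and the carrier's origin is at (s, 0, 14) mm in the jig's frame, axes parallel
- catch_zero (a point): point of the bed frame at (-52, 0, 24) mm where the nose edge of the orange catch would be at s = 0; the catch is 50 mm wide; its lead face rises steeply from there to x = -55.5, z = 32, its top. When the carrier is home the nose stands 3 mm over its front (x = -55) edge. A plate more than about 1.5 mm short of the stop lands on top of the catch
- catch (a joint): the orange catch: m, 0 = sprung forward (rest, and when snapped over the plate), up to 0.007 as it is pushed back from the plate. Spring about 350 N/m, 0.7 N preload. The plate's front edge pushes it back when pressed down with 2 to 8 N and then snaps the last 10 mm down to the floor
- tape_roll: beige masking tape ring, 78 mm across, 18 mm high, a bystander; origin under its centre
- bracelet: brown leather bracelet with a red clasp, 65 mm across, 15 mm high, a bystander; origin under its centre
- side_cutters: blue-handled side cutters, 131 mm long, 10 mm high, a bystander; origin under its centre
Mind the look-alikes: they are no part of the job. Of the things that look like the jig, the larger one is meant.

How it is judged:
On the way:
1. the carrier goes in tilted, tongue first: tongue tip low at the lip (under the height of its underside, beyond 55 mm in the jig's x) with the plate tilted over 0.08 rad (x of tongue_tip in the frame of jig above 0.055 m and z of tongue_tip in the frame of jig below 0.023 m and angle between the z axis of carrier and the z axis of jig, either way round above 0.08 rad), for 0.1 s.
At the end, for the whole second after the job is handed in: the carrier rests flat (0.03 rad), right way up, on the nest floor: origin 12 to 16.5 mm above the jig's underside, within 18 mm in x and 5 mm in y of its centre, tongue tip beyond 55 mm in the jig's x, catch sprung forward over the edge (joint below 1.5 mm) (angle between the z axis of carrier and the z axis of jig, either way round below 0.03 rad and angle between carrier's own z axis and vertical below 0.03 rad and z of carrier in the frame of jig between 0.012 and 0.0165 m and x of carrier in the frame of jig between -0.018 and 0.018 m and x of tongue_tip in the frame of jig above 0.055 m and y of carrier in the frame of jig between -0.005 and 0.005 m and value of joint catch below 0.0015 m and linear speed of carrier below 0.01 m/s); the robot touches nothing.
It fails at once if the tilted carrier is forced against the jig with more than 20 N (contact force between carrier and jig above 20 N and angle between the z axis of carrier and the z axis of jig, either way round above 0.04 rad).
It fails at once if the carrier is forced against the jig with more than 35 N (contact force between carrier and jig above 35 N).
It fails at once if the robot itself presses on the jig with more than 35 N (contact force between any of the arm, the fingers and jig above 35 N).
It fails at once if a bystander is moved by more than 20 mm (distance of any of tape_roll, bracelet, side_cutters from where it was at the start of the episode above 0.02 m).
It also fails if it takes over 53 s, if anything falls off the work surface, if the arm or the gripper's body presses on something with over 40 N, if the wrist force passes 120 N, or if a joint passes its speed limit or range.

## Working session

There is one attempt and no reset: what is moved stays moved. The work goes in short steps, Python scripts to look and compute and a shell command to move; the robot and the scene stay as the last step left them, time stands still between calls to the robot, and variables do not carry over. Pictures are saved under pics/ and viewed, at most 10 in all, crops included, and the job is handed in when it is done.

```bash
ls; mkdir -p pics; python3 - <<'E'
from bench import ctrl
import cv2
for c in ["top","side"]:
    im=ctrl.camera(c); cv2.imwrite(f"pics/{c}0.png",im[:,:,::-1])
    for n in ["carrier","carrier_grip","jig","catch","tape_roll","bracelet","side_cutters"]:
        try: print(c,n,[(round(d["point"][0]*640),round(d["point"][1]*480),round(d["confidence"],2)) for d in ctrl.boxes_of(c,n)])
        except Exception as e: print(n,e)
o=ctrl.get_obs();print(o)
E
```

```text
pics
top carrier [(233, 259, 0.76), (305, 247, 0.64), (422, 246, 0.16)]
top carrier_grip [(232, 259, 0.84)]
top jig [(465, 252, 0.85), (305, 247, 0.69), (418, 252, 0.64)]
top catch [(307, 264, 0.39)]
top tape_roll [(315, 295, 0.62)]
top bracelet []
top side_cutters [(420, 252, 0.68)]
side carrier [(297, 333, 0.68)]
side carrier_grip [(298, 332, 0.63)]
side jig [(342, 168, 0.77)]
side catch [(329, 257, 0.47)]
side tape_roll [(375, 256, 0.93)]
side bracelet [(291, 399, 0.62)]
side side_cutters []
{'time_s': 0.8, 'q': array([-1.47829359e+00,  1.80777715e-01,  1.60698515e+00,  1.02140717e-05,
        1.35376878e+00, -2.06295155e-01]), 'dq': array([ 5.70718134e-04, -7.87444410e-05,  7.79036054e-04,  3.65727731e-04,
        2.10303141e-03, -1.39735712e-03]), 'joint_efforts': array([ 2.40693880e-03, -4.44794691e+01, -3.51665390e+01, -7.18044998e-05,
        5.75827798e-04, -9.51516796e-06]), 'eef_pos': array([ 0.16928663, -0.54953929,  0.40470819]), 'eef_rot': array([3.07356685e-05, 9.88860883e-01, 1.48842713e-01, 3.24471836e-06]), 'wrist_force': array([-0.46058204,  1.02700413,  0.76826646]), 'torque': array([ 0.00527069, -0.03324617, -0.01022292]), 'grasp_force': 0.0, 'opening': 1.0041412201393198}
```

View pics/top0.png

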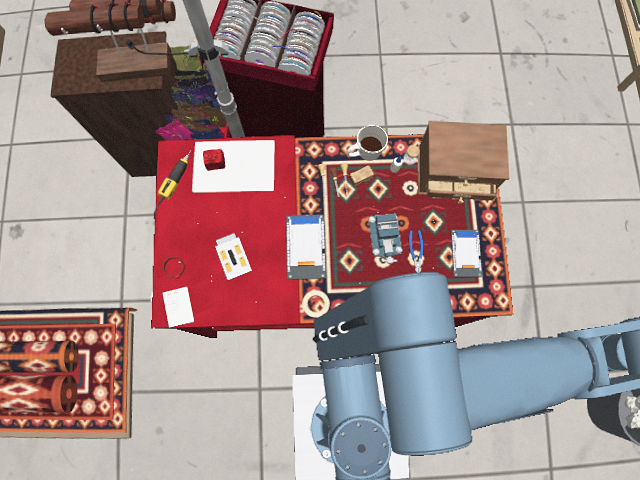

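View pics/side0.png

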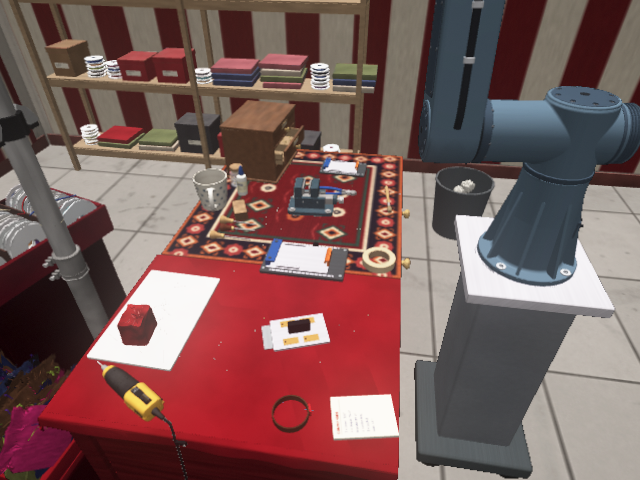

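The top view shows the larger jig at (305,247) with its blue lip up (far side) and orange catch at (307,265). The carrier is at (233,259) with its tongue up-left, the tape roll at (315,303), the cutters at (418,250) and the bracelet at (174,267). The small look-alike is at (466,252).

```bash
cat > h.py <<'E'
from bench import ctrl
import cv2, numpy as np
from scipy.spatial.transform import Rotation as R
def tool():
    o=ctrl.get_obs(); T=np.eye(4); T[:3,:3]=R.from_quat(o["eef_rot"],scalar_first=True).as_matrix(); T[:3,3]=o["eef_pos"]; return T
def px2w(cam,pts,z,T=None):
    p=ctrl.camera_params(cam)
    W=p["world_from_camera"] if "world_from_camera" in p else (tool() if T is None else T)@np.array(p["tool_from_camera"])
    W=np.array(W)
    u=cv2.undistortPoints(np.array(pts,float).reshape(-1,1,2),np.array(p["mtx"]),np.array(p["distortion"])).reshape(-1,2)
    d=np.c_[u,np.ones(len(u))]@W[:3,:3].T
    return W[:3,3]+d*((z-W[2,3])/d[:,2])[:,None]
def w2px(cam,pts,T=None):
    p=ctrl.camera_params(cam)
    W=np.array(p["world_from_camera"] if "world_from_camera" in p else (tool() if T is None else T)@np.array(p["tool_from_camera"]))
    M=np.linalg.inv(W)
    return cv2.projectPoints(np.array(pts,float).reshape(-1,1,3),cv2.Rodrigues(M[:3,:3])[0],M[:3,3],np.array(p["mtx"]),np.array(p["distortion"]))[0].reshape(-1,2)
E
python3 - <<'E'
from h import *
np.set_printoptions(precision=4,suppress=True)
print("carrier",px2w("top",[(233,259),(226,238),(240,278)],.02))
print("jig",px2w("top",[(305,247),(305,217),(307,278)],.015))
print("others",px2w("top",[(315,303),(418,250),(174,267)],.01))
print(ctrl.camera_params("wrist"))
T=tool();print(T)
im=cv2.imread("pics/top0.png")
cv2.imwrite("pics/crop.png",cv2.resize(im[205:305,205:345],None,fx=5.7,fy=5.7,interpolation=cv2.INTER_CUBIC))
E
```

```text
carrier [[0.4882 0.3241 0.02  ]
 [0.5529 0.345  0.02  ]
 [0.4307 0.3036 0.02  ]]
jig [[0.5179 0.1107 0.015 ]
 [0.6104 0.1079 0.015 ]
 [0.4246 0.1077 0.015 ]]
others [[ 0.3509  0.0869  0.01  ]
 [ 0.4977 -0.2257  0.01  ]
 [ 0.4723  0.5029  0.01  ]]
{'mtx': array([[426.306 ,   0.    , 324.9416],
       [  0.    , 426.306 , 235.7654],
       [  0.    ,   0.    ,   1.    ]]), 'distortion': array([-0.1001,  0.    ,  0.    ,  0.    ,  0.    ]), 'tool_from_camera': array([[-0.0014, -0.9646, -0.2639,  0.0665],
       [ 1.    , -0.0011, -0.0013, -0.    ],
       [ 0.001 , -0.2639,  0.9646,  0.0311],
       [ 0.    ,  0.    ,  0.    ,  1.    ]])}
[[ 0.9557  0.2944  0.      0.1693]
 [ 0.2944 -0.9557 -0.0001 -0.5495]
 [-0.      0.0001 -1.      0.4047]
 [ 0.      0.      0.      1.    ]]
```

View pics/crop.png

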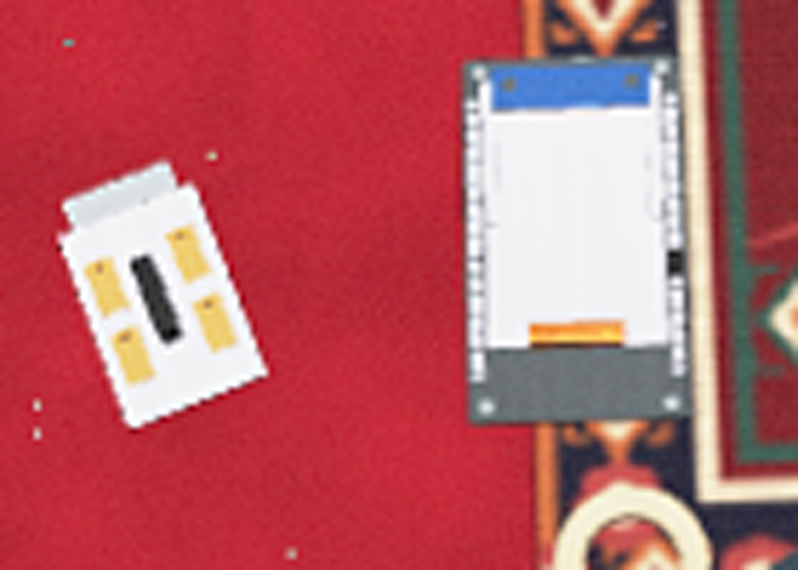

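The crop (5.7x, origin (205,205)) shows the jig bed corners at (463,62), (679,60), (470,424) and (690,420), the lip's lower edge at row ~107, and the orange catch at (577,333). The carrier plate corners are at (60,237), (193,184), (268,375) and (133,428).

```bash
python3 - <<'E'
from h import *
np.set_printoptions(precision=4,suppress=True)
f=lambda P:np.array(P)/5.7-0.4+205
b=px2w("top",f([(463,62),(679,60),(690,420),(470,424)]),.010);print("bed",b,b.mean(0))
ax=(b[0]+b[1]-b[2]-b[3])[:2];print("yaw",np.arctan2(ax[1],ax[0]),np.linalg.norm(ax)/2)
yw=np.arctan2(ax[1],ax[0]);c=b.mean(0)
for n,p,z in[("lip front top",(570,107),.029),("lip back top",(570,66),.029),("floor front",(570,347),.014),("catch top far edge",(577,322),.024),("catch back",(577,345),.030)]:
    w=px2w("top",f([p]),z)[0]-c; print(n,np.cos(yw)*w[0]+np.sin(yw)*w[1])
k=px2w("top",f([(60,237),(193,184),(268,375),(133,428)]),.008);print("plate",k,k.mean(0))
ax=(k[0]+k[1]-k[2]-k[3])[:2];print("yaw",np.arctan2(ax[1],ax[0]),np.linalg.norm(ax)/2)
g=px2w("top",f([(141,256),(169,343)]),.034);print("grip",g,g.mean(0))
E
```

```text
bed [[0.6188 0.1657 0.01  ]
 [0.6156 0.0514 0.01  ]
 [0.4226 0.0531 0.01  ]
 [0.4246 0.1664 0.01  ]] [0.5204 0.1091 0.01  ]
yaw -0.006337963468558545 0.19359315200335436
lip front top 0.06621107714222149
lip back top 0.0884270999483007
floor front -0.05807248548309498
catch top far edge -0.047036428488764485
catch back -0.06023604570102907
plate [[0.5319 0.3799 0.008 ]
 [0.558  0.3096 0.008 ]
 [0.4544 0.2708 0.008 ]
 [0.429  0.3412 0.008 ]] [0.4933 0.3254 0.008 ]
yaw 0.35893309652836464 0.1103049598014391
grip [[0.5141 0.3326 0.034 ]
 [0.4679 0.3181 0.034 ]] [0.491  0.3253 0.034 ]
```

```bash
for i in 1 2 3 4; do python3 -m pendant '[[[1,26,-26,3,0,0,0],[1,53,-53,6,0,0,0],[1,79,-79,9,0,0,0],[1,106,-106,12,0,0,0],[1,132,-132,15,0,0,0]]]'; done
python3 - <<'E'
from h import *
T=tool();im=ctrl.camera("wrist");np.save("T1.npy",T);print(T)
cv2.imwrite("pics/w1.png",im[:,:,::-1])
E
```

```text
time_s: 1.22
eef_pos: [0.257, -0.3829, 0.3895]
eef_rot: [0.0, 0.989, 0.149, 0.0]
wrist_force: [1.4, 0.0, -0.2]
opening: 0.998
grasp_force: 0.0
time_s: 1.63
eef_pos: [0.3443, -0.2178, 0.3749]
eef_rot: [0.0, 0.989, 0.149, 0.0]
wrist_force: [0.1, -0.5, -0.1]
opening: 0.997
grasp_force: 0.0
time_s: 2.05
eef_pos: [0.4317, -0.0525, 0.36]
eef_rot: [0.0, 0.989, 0.149, 0.001]
wrist_force: [0.4, 0.7, 0.2]
opening: 1.001
grasp_force: 0.0
time_s: 2.47
eef_pos: [0.5191, 0.1126, 0.3447]
eef_rot: [0.0, 0.989, 0.149, 0.0]
wrist_force: [0.4, -0.4, 0.7]
opening: 0.999
grasp_force: 0.0
[[ 9.55574259e-01  2.94749779e-01  6.35161893e-04  5.19066079e-01]
 [ 2.94749834e-01 -9.55574453e-01  6.29565340e-06  1.12620426e-01]
 [ 6.08800121e-04  1.81197898e-04 -9.99999798e-01  3.44693116e-01]
 [ 0.00000000e+00  0.00000000e+00  0.00000000e+00  1.00000000e+00]]
```

View pics/w1.png

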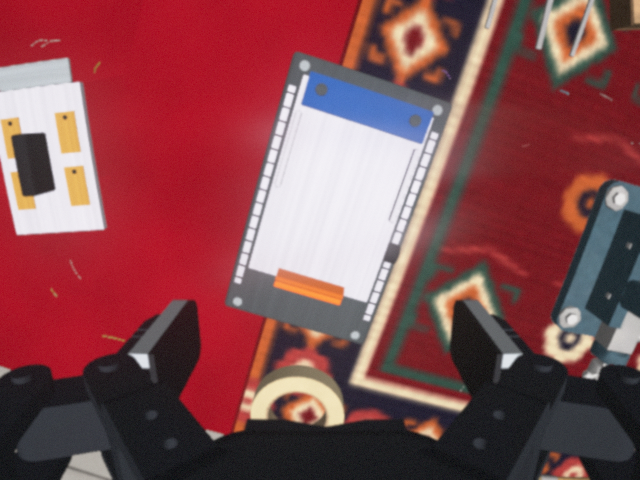

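The wrist view shows the jig bed corners at about (296,53), (449,103), (359,342) and (227,304), and the lip corners at (309,73), (435,112), (422,143) and (302,104). The carrier is at the left, with its bar around (33,163).

```bash
cat > fit.py <<'E'
from h import *
from scipy.optimize import least_squares
def fitjig(img,T,px0,zs=("bed","lip"),sub=True):
    obj=[(.098,.058,.010,0),(.098,-.058,.010,0),(-.098,-.058,.010,0),(-.098,.058,.010,0),(.083,.042,.029,1),(.083,-.042,.029,1),(.061,-.042,.029,1),(.061,.042,.029,1)]
    o=np.array(obj)[:len(px0)]
    px=np.array(px0,np.float32).reshape(-1,1,2)
    if sub:
        g=cv2.cvtColor(img,cv2.COLOR_BGR2GRAY)
        px=cv2.cornerSubPix(g,px.copy(),(5,5),(-1,-1),(3,50,.01))
    px=px.reshape(-1,2)
    def w(p):
        x=o[:,0]+p[3]*o[:,3];c,s=np.cos(p[2]),np.sin(p[2])
        return np.c_[p[0]+c*x-s*o[:,1],p[1]+s*x+c*o[:,1],o[:,2]]
    r=least_squares(lambda p:(w2px("wrist",w(p),T)-px).ravel(),[.52,.109,0,.005],loss="soft_l1",x_scale=[.01,.01,.01,.01])
    return r.x,r.fun.reshape(-1,2),px
E
python3 - <<'E'
from fit import *
np.set_printoptions(precision=4,suppress=True)
T=np.load("T1.npy");im=cv2.imread("pics/w1.png")
P=[(296,53),(449,103),(359,342),(227,304),(309,73),(435,112),(422,143),(302,104)]
for s in(0,1):
    x,f,px=fitjig(im,T,P,sub=s);print(x);print(np.c_[px,f])
print(px2w("wrist",[(33,133),(33,163)],.034,T))
E
```

```text
[ 0.5236  0.1091 -0.01    0.0027]
[[296.      53.      -1.5969  -4.8785]
 [449.     103.       5.907   -0.1448]
 [359.     342.       4.2402   3.812 ]
 [227.     304.      -4.5103   1.2499]
 [309.      73.       1.775   -2.7287]
 [435.     112.      -0.8055   0.0332]
 [422.     143.       0.5201   1.4641]
 [302.     104.      -1.3617   0.1047]]
[ 0.5234  0.1091 -0.0104  0.0021]
[[295.515   50.555   -1.1448  -2.1532]
 [449.     103.       5.8349   0.1836]
 [362.455  345.9374   0.6438   0.0964]
 [231.4959 301.1747  -9.1117   4.2609]
 [304.6848  72.6945   5.7452  -1.1299]
 [433.8175 115.2843  -0.042   -1.9628]
 [422.     143.       0.0964   2.7173]
 [302.     104.      -1.7071   1.3646]]
[[0.5205 0.3199 0.034 ]
 [0.5003 0.3169 0.034 ]]
```

```bash
python3 - <<'E'
from fit import *
np.set_printoptions(precision=4,suppress=True)
T=np.load("T1.npy");im=cv2.imread("pics/w1.png").astype(int)
b,g,r=im[...,0],im[...,1],im[...,2]
sub=np.zeros(b.shape,bool);sub[40:350,215:465]=1
for n,m,z in [("lip",(b>r+50)&(b>g+20),.029),("catch",(r>180)&(g>70)&(g<170)&(b<90),.030)]:
    m=(m&sub).astype(np.uint8);m=cv2.morphologyEx(m,cv2.MORPH_CLOSE,np.ones((7,7)));k,l,st,ce=cv2.connectedComponentsWithStats(m)
    i=1+np.argsort(-st[1:,4])[0];
    if n=="catch":
        d=[(j,abs(ce[j]-[309,287]).sum()) for j in range(1,k)];i=min(d,key=lambda t:t[1])[0]
    c,_=cv2.findContours((l==i).astype(np.uint8),0,1)
    bx=cv2.boxPoints(cv2.minAreaRect(c[0]));w=px2w("wrist",bx,z,T);print(n,st[i],bx,w,w.mean(0))
    e=[w[(j+1)%4]-w[j] for j in range(4)];print([(round(np.linalg.norm(v),4),round(np.arctan(v[1]/v[0]),4),round(np.arctan(v[0]/v[1]),4)) for v in e])
c=cv2.resize(im[40:350,215:465].astype(np.uint8),None,fx=1.9,fy=1.9,interpolation=2);cv2.imwrite("pics/c1.png",c)
E
```

```text
lip [ 302   71  131   72 4321] [[299.0001 103.    ]
 [310.1     69.7   ]
 [433.7    110.9   ]
 [422.6    144.2   ]] [[0.5881 0.1516 0.029 ]
 [0.61   0.1507 0.029 ]
 [0.6095 0.0668 0.029 ]
 [0.5871 0.0664 0.029 ]] [0.5987 0.1089 0.029 ]
[(np.float64(0.0219), np.float64(-0.0419), np.float64(-1.5289)), (np.float64(0.084), np.float64(1.5651), np.float64(0.0057)), (np.float64(0.0224), np.float64(0.0146), np.float64(1.5562)), (np.float64(0.0852), np.float64(1.5588), np.float64(0.012))]
catch [ 274  274   69   31 1138] [[272.9385 286.8923]
 [277.5538 269.9692]
 [344.2308 288.1538]
 [339.6154 305.0769]] [[0.4614 0.1342 0.03  ]
 [0.4748 0.1344 0.03  ]
 [0.4755 0.0852 0.03  ]
 [0.462  0.0843 0.03  ]] [0.4684 0.1095 0.03  ]
[(np.float64(0.0134), np.float64(0.0165), np.float64(1.5543)), (np.float64(0.0492), np.float64(-1.5563), np.float64(-0.0145)), (np.float64(0.0136), np.float64(0.0619), np.float64(1.5089)), (np.float64(0.0498), np.float64(-1.5595), np.float64(-0.0113))]
```

View pics/c1.png

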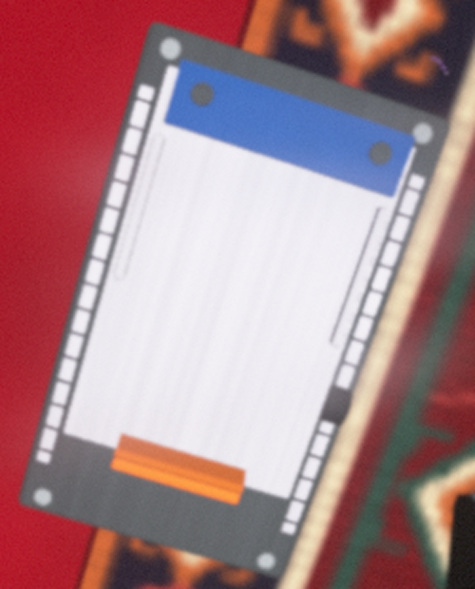

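```bash
python3 -m pendant '[[[1,6,-35,14,0,0,0],[1,12,-70,28,0,0,0],[1,18,-105,42,0,0,0],[1,24,-140,56,0,0,0],[1,30,-175,70,0,0,0]]]';python3 -m pendant '[[[1,5,-20,12,0,0,-0.03],[1,9,-35,25,0,0,-0.06],[1,9,-35,25,0,0,-0.06]]]'
python3 - <<'E'
from fit import *
np.set_printoptions(precision=4,suppress=True)
T=tool();im=ctrl.camera("wrist")[:,:,::-1];np.save("T2.npy",T);print(T)
cv2.imwrite("pics/w2.png",im)
print([(d["point"][0]*640,d["point"][1]*480,d["confidence"]) for d in ctrl.boxes_of("wrist","carrier_grip")])
E
```

```text
time_s: 2.93
eef_pos: [0.4952, 0.2882, 0.2742]
eef_rot: [-0.0, 0.989, 0.149, 0.0]
wrist_force: [0.4, 0.4, 0.5]
opening: 1.0
grasp_force: 0.0
time_s: 3.18
eef_pos: [0.4922, 0.3249, 0.247]
eef_rot: [0.0, 0.984, 0.181, -0.002]
wrist_force: [-1.4, 0.2, -1.5]
opening: 1.003
grasp_force: 0.0
[[ 0.9348  0.3552 -0.0037  0.4922]
 [ 0.3552 -0.9348 -0.0007  0.3249]
 [-0.0038 -0.0007 -1.      0.247 ]
 [ 0.      0.      0.      1.    ]]
[(322.88, 215.808, 0.68)]
```

View pics/w2.png

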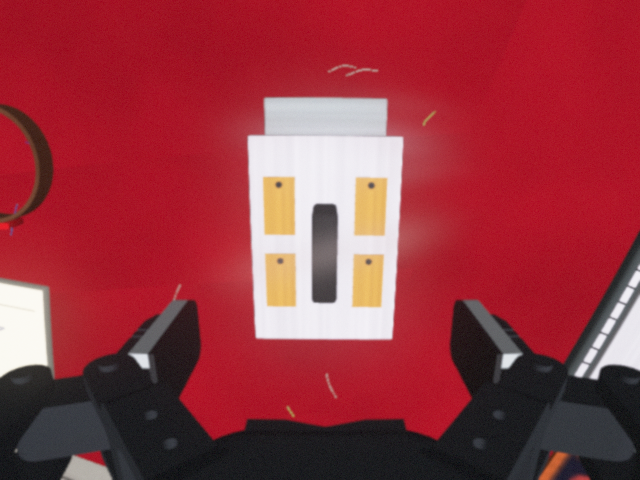

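The plate stands upright in the wrist view: corners (249,137), (403,137), (393,339) and (256,339), tongue end at row 98, bar centre about (324,253).

```bash
python3 - <<'E'
from fit import *
np.set_printoptions(precision=4,suppress=True)
T=np.load("T2.npy");Ti=np.linalg.inv(tool())
a=px2w("wrist",[(249,137),(403,137),(393,339),(256,339)],.008,T);b=px2w("wrist",[(264,98),(387,98)],.005,T)
for w in(a,b): print(w, (np.c_[w,np.ones(len(w))]@Ti.T)[:,:3])
E
```

```text
[[0.5333 0.3798 0.008 ]
 [0.5594 0.3109 0.008 ]
 [0.4587 0.2729 0.008 ]
 [0.4321 0.343  0.008 ]] [[ 0.0576 -0.0395  0.2411]
 [ 0.0578  0.0343  0.2411]
 [-0.0499  0.0344  0.2413]
 [-0.0501 -0.0406  0.2412]]
[[0.5529 0.3794 0.005 ]
 [0.5736 0.3246 0.005 ]] [[ 0.0758 -0.0321  0.244 ]
 [ 0.0759  0.0264  0.2441]]
```

```bash
python3 -m pendant '[[[1,3,-3,30,0,0,0],[1,3,-3,60,0,0,0],[1,3,-3,63,0,0,0],[1,3,-3,63,0,0,0]]]';python3 -m pendant '[[[0,0,0,0,0,0,0],[0,0,0,0,0,0,0],[0,0,0,0,0,0,0],[0,0,0,0,0,0,0],[0,0,0,0,0,0,0]]]'
python3 -m pendant '[[[0,0,0,0,0,0,0],[0,0,0,0,0,0,0],[0,0,0,0,0,0,0]]]'
```

```text
time_s: 3.62
eef_pos: [0.4952, 0.3251, 0.1857]
eef_rot: [0.0, 0.984, 0.178, -0.002]
wrist_force: [-0.5, -0.4, -0.3]
opening: 0.997
grasp_force: 0.0
time_s: 4.03
eef_pos: [0.4961, 0.3267, 0.1879]
eef_rot: [-0.0, 0.984, 0.178, 0.001]
wrist_force: [0.2, -0.0, 0.0]
opening: 0.296
grasp_force: 0.0
time_s: 4.28
eef_pos: [0.4959, 0.3268, 0.1875]
eef_rot: [-0.0, 0.984, 0.178, 0.001]
wrist_force: [-1.4, -0.4, 5.3]
opening: 0.122
grasp_force: 61.2
```

```bash
python3 -m pendant '[[[0,0,0,-25,0,0,0.09],[0,0,0,-60,0,0,0.18],[0,0,0,-100,0,0,0.27],[0,0,0,-100,0,0,0.364],[0,0,0,-100,0,0,0.364]]]';python3 -m pendant '[[[0,9,36,0,0,-0.06,0],[0,18,73,0,0,-0.12,0],[0,27,109,0,0,-0.18,0],[0,36,146,0,0,-0.235,0],[0,46,182,0,0,-0.235,0]]]'
python3 - <<'E'
from h import *
np.set_printoptions(precision=4,suppress=True)
print(tool(),ctrl.get_obs()["wrist_force"],ctrl.get_obs()["torque"])
E
```

```text
time_s: 4.7
eef_pos: [0.4964, 0.3269, 0.2892]
eef_rot: [-0.001, 1.0, -0.004, 0.002]
wrist_force: [-0.7, -0.7, -3.9]
opening: 0.115
grasp_force: 60.0
time_s: 5.12
eef_pos: [0.5398, 0.1425, 0.284]
eef_rot: [-0.001, 0.993, -0.001, -0.121]
wrist_force: [2.4, 0.7, -3.1]
opening: 0.12
grasp_force: 60.1
[[ 0.9706 -0.0019 -0.2406  0.5398]
 [-0.0016 -1.      0.0013  0.1425]
 [-0.2406 -0.0009 -0.9706  0.284 ]
 [ 0.      0.      0.      1.    ]] [ 2.3974  0.6586 -3.0584] [-0.0429 -0.2976  0.0296]
```

```bash
python3 -m pendant '[[[0,10,20,20,0,0,0.004],[0,21,33.5,40,0,0,0.004],[0,21,33.5,40,0,0,0.004],[0,21,33.5,40,0,0,0.004]]]'
python3 - <<'E'
from h import *
np.set_printoptions(precision=4,suppress=True)
T=tool();print(T)
w=ctrl.camera("wrist")[:,:,::-1];s=ctrl.camera("side")[:,:,::-1]
cv2.imwrite("pics/w3full.png",w);cv2.imwrite("pics/w3.png",np.vstack([cv2.resize(w[:300],(620,291)),cv2.resize(s[180:330,220:530],(620,300),interpolation=2)]))
E
```

```text
time_s: 5.45
eef_pos: [0.5502, 0.11, 0.2397]
eef_rot: [-0.001, 0.993, -0.004, -0.121]
wrist_force: [0.5, 1.2, -3.2]
opening: 0.122
grasp_force: 60.1
[[ 0.9708 -0.009  -0.2397  0.5502]
 [-0.0088 -1.      0.0021  0.11  ]
 [-0.2397  0.0001 -0.9708  0.2397]
 [ 0.      0.      0.      1.    ]]
```

View pics/w3.png

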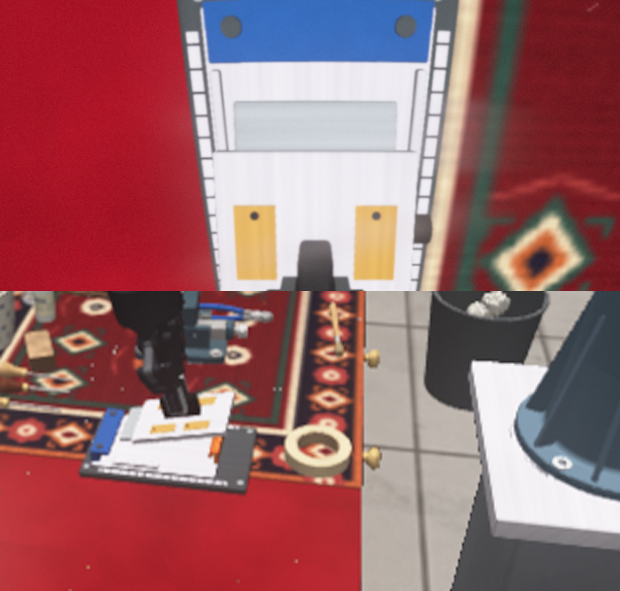

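The wrist view shows the carrier held square, with its tongue end edge at row ~101 (cols 236–396) short of the blue lip's edge at row ~62. The side view shows the plate tilted with the tongue low.

```bash
python3 - <<'E'
from h import *
np.set_printoptions(precision=4,suppress=True)
T=tool();im=cv2.imread("pics/w3full.png").astype(int)
f=lambda P:np.array(P)*[640/620,300/291]
# carrier edge pts in tool frame: vary tool z plane
W=np.array(ctrl.camera_params("wrist")["tool_from_camera"]);p=ctrl.camera_params("wrist")
def tp(P,z):
    u=cv2.undistortPoints(f(P).reshape(-1,1,2),p["mtx"],p["distortion"]).reshape(-1,2);d=np.c_[u,np.ones(len(u))]@W[:3,:3].T
    return W[:3,3]+d*((z-W[2,3])/d[:,2])[:,None]
print("plate",tp([(215,151),(413,151)],.1795));print("tongue",tp([(236,101),(396,101)],.1825))
b,g,r=im[...,0],im[...,1],im[...,2]
m=((b>r+50)&(b>g+20)).astype(np.uint8);m[:,:190]=0;m[:,470:]=0;m[200:]=0
m=cv2.morphologyEx(m,cv2.MORPH_CLOSE,np.ones((7,7)))
rows=[];
L=[];
for c in range(230,430,10):
    v=np.where(m[:,c])[0]; L.append((c,v.max()+.5))
w=px2w("wrist",L,.029,T);k=np.polyfit(w[:,1],w[:,0],1);print("front edge slope",k[0],"x at y=.109",np.polyval(k,.109))
for rw in (20,40,55):
    v=np.where(m[rw])[0];e=px2w("wrist",[(v.min()-.5,rw),(v.max()+.5,rw)],.029,T);print(e,e.mean(0))
E
```

```text
plate [[ 0.0547 -0.0359  0.1795]
 [ 0.0547  0.0349  0.1795]]
tongue [[ 0.0721 -0.0281  0.1825]
 [ 0.072   0.0287  0.1825]]
front edge slope 0.006298956010452282 x at y=.109 0.5894074412712852
[[0.6054 0.1523 0.029 ]
 [0.6047 0.0672 0.029 ]] [0.605  0.1098 0.029 ]
[[0.5985 0.1524 0.029 ]
 [0.5978 0.0677 0.029 ]] [0.5981 0.11   0.029 ]
[[0.5932 0.1522 0.029 ]
 [0.5925 0.0679 0.029 ]] [0.5928 0.11   0.029 ]
```

```bash
python3 - <<'E'
from h import *
T=tool();w=cv2.imread("pics/w3full.png");s=ctrl.camera("side")[:,:,::-1].copy()
TC=np.eye(4);TC[:3,:3]=np.diag([1,-1,-1]);TC[:3,3]=[-.0006,0,.1875]
q=np.array([(.055,.038,.008),(.055,-.038,.008),(-.055,-.038,.008),(-.055,.038,.008),(.055,.030,.005),(.073,.03,.005),(.073,-.03,.005),(.055,-.030,.005)])
P=(np.c_[q,np.ones(8)]@(T@TC).T)[:,:3]
s=cv2.resize(s,None,fx=5,fy=5,interpolation=2)
for im,c,k in((w,"wrist",1),(s,"side",5)):
    px=w2px(c,P,T)*k+(k-1)/2
    for a in(px[:4],px[4:]): cv2.polylines(im,[np.round(a*16).astype(np.int32)],True,(0,255,0),1,cv2.LINE_AA,4)
x,y=w2px("side",P[:1],T)[0]
x0=int(x*5)-250;y0=int(y*5)-150
cv2.imwrite("pics/ov.png",np.vstack([w[:300,:],cv2.resize(s[y0:y0+300,x0:x0+640],(640,300))]))
E
```

```text
(no output)
```

View pics/ov.png

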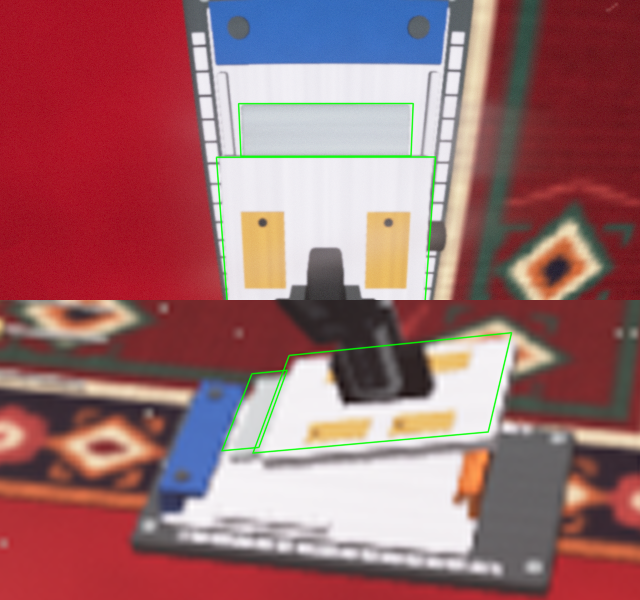

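```bash
python3 -m pendant '[[[0,2.4,0,9.7,0,0,0],[0,4.8,0,19.4,0,0,0],[0,4.8,0,19.4,0,0,0],[0,4.8,0,19.4,0,0,0]]]'; python3 -m pendant '[[[0,0.5,0,1.9,0,0,0],[0,0.5,0,1.9,0,0,0]]]';python3 -m pendant '[[[0,0.3,0,1.3,0,0,0],[0,0.3,0,1.3,0,0,0]]]'
```

```text
time_s: 5.93
eef_pos: [0.5511, 0.1112, 0.222]
eef_rot: [-0.0, 0.993, -0.004, -0.118]
wrist_force: [0.1, -0.4, -3.5]
opening: 0.124
grasp_force: 60.1
time_s: 6.1
eef_pos: [0.5519, 0.1108, 0.2209]
eef_rot: [-0.0, 0.993, -0.004, -0.117]
wrist_force: [-0.7, 0.2, -3.7]
opening: 0.12
grasp_force: 60.1
time_s: 6.27
eef_pos: [0.5519, 0.1107, 0.2197]
eef_rot: [-0.0, 0.993, -0.005, -0.117]
wrist_force: [-0.5, 0.5, -3.9]
opening: 0.124
grasp_force: 60.1
```

```bash
for i in 1 2 3; do python3 -m pendant '[[[0,0.3,0,1.3,0,0,0],[0,0.3,0,1.3,0,0,0]]]' | grep -E "pos|rot|wrist"; done
```

```text
eef_pos: [0.5518, 0.1107, 0.2182]
eef_rot: [-0.0, 0.993, -0.005, -0.117]
wrist_force: [0.6, -1.0, -3.5]
eef_pos: [0.5518, 0.1107, 0.2168]
eef_rot: [-0.0, 0.993, -0.005, -0.117]
wrist_force: [0.5, 0.4, -2.3]
eef_pos: [0.5518, 0.1107, 0.2157]
eef_rot: [-0.0, 0.993, -0.005, -0.117]
wrist_force: [-0.8, 0.1, 1.0]
```

```bash
python3 -m pendant '[[[0,-0.2,0,-1,0,0,0],[0,4.6,0.4,-2.2,0,0,0],[0,9.5,0.4,-3.4,0,0,0],[0,14.3,0.4,-4.6,0,0,0],[0,14.3,0.4,-4.6,0,0,0]]]' | grep -E "time|pos|rot|wrist"; for i in 1 2; do python3 -m pendant '[[[0,1.9,0,-0.5,0,0,0],[0,1.9,0,-0.5,0,0,0]]]' | grep -E "pos|rot|wrist"; done
```

```text
time_s: 7.18
eef_pos: [0.568, 0.11, 0.217]
eef_rot: [-0.0, 0.993, -0.005, -0.116]
wrist_force: [0.1, -0.4, -2.4]
eef_pos: [0.569, 0.1101, 0.2167]
eef_rot: [-0.0, 0.993, -0.005, -0.117]
wrist_force: [-0.5, 0.5, -2.7]
eef_pos: [0.5709, 0.1101, 0.2168]
eef_rot: [-0.0, 0.993, -0.005, -0.117]
wrist_force: [-0.7, 0.4, -3.6]
```

```bash
for i in 1 2 3; do python3 -m pendant '[[[0,1.5,0,-0.35,0,0,0],[0,1.5,0,-0.35,0,0,0]]]' | grep -E "pos|rot|wrist"; done
```

```text
eef_pos: [0.5724, 0.1101, 0.2169]
eef_rot: [-0.0, 0.993, -0.005, -0.117]
wrist_force: [0.0, 0.4, -3.6]
eef_pos: [0.5732, 0.1102, 0.2166]
eef_rot: [-0.0, 0.993, -0.004, -0.119]
wrist_force: [-4.1, -0.4, -1.2]
eef_pos: [0.5739, 0.1102, 0.2163]
eef_rot: [0.0, 0.993, -0.004, -0.12]
wrist_force: [-9.1, -0.0, 2.6]
```

```bash
python3 -m pendant '[[[0,-1.7,0,-0.6,0,0,0],[0,-4.8,0,0.7,0,0.017,0],[0,-7.9,0,2,0,0.033,0],[0,-11,0,3.25,0,0.05,0],[0,-11,0,3.25,0,0.05,0]]]' | grep -E "time|pos|rot|wrist"; python3 -m pendant '[[[0,-3.1,0,1.3,0,0.017,0],[0,-6.2,0,2.6,0,0.033,0],[0,-9.28,0,3.85,0,0.05,0],[0,-9.28,0,3.85,0,0.05,0]]]' | grep -E "pos|rot|wrist"
```

```text
time_s: 8.43
eef_pos: [0.5629, 0.1103, 0.2158]
eef_rot: [0.0, 0.996, -0.004, -0.092]
wrist_force: [-4.9, -0.4, -2.5]
eef_pos: [0.5532, 0.1104, 0.2139]
eef_rot: [0.0, 0.998, -0.004, -0.068]
wrist_force: [-4.5, 0.2, -2.8]
```

```bash
for i in 1 2; do python3 -m pendant '[[[0,-2.8,0,1.1,0,0.015,0],[0,-2.8,0,1.1,0,0.015,0],[0,-2.8,0,1.1,0,0.015,0]]]' | grep -E "pos|rot|wrist";done; python3 -c "
from bench import ctrl;print(ctrl.get_obs()['torque'])"
```

```text
eef_pos: [0.5506, 0.1104, 0.2133]
eef_rot: [0.0, 0.998, -0.004, -0.061]
wrist_force: [-6.1, -0.2, -2.2]
eef_pos: [0.5477, 0.1104, 0.2126]
eef_rot: [0.0, 0.999, -0.004, -0.053]
wrist_force: [-5.5, -0.9, -1.7]
[-0.08232864  1.02415991  0.06143136]
```

```bash
for i in 1 2 3; do python3 -m pendant '[[[0,-2.8,0,1.1,0,0.015,0],[0,-2.8,0,1.1,0,0.015,0],[0,-2.8,0,1.1,0,0.015,0]]]' | grep -E "time|pos|rot|wrist";python3 -c "
from bench import ctrl;print(ctrl.get_obs()['torque'])";done
```

```text
time_s: 9.52
eef_pos: [0.5448, 0.1104, 0.2118]
eef_rot: [0.0, 0.999, -0.004, -0.046]
wrist_force: [-5.9, -0.4, -1.5]
[-0.01514389  0.95275913  0.04510103]
time_s: 9.77
eef_pos: [0.5419, 0.1104, 0.2109]
eef_rot: [0.0, 0.999, -0.004, -0.038]
wrist_force: [-6.2, -0.4, -2.8]
[-0.05230836  1.03382106  0.10757725]
time_s: 10.02
eef_pos: [0.539, 0.1105, 0.2099]
eef_rot: [0.0, 1.0, -0.004, -0.031]
wrist_force: [-6.3, -1.2, -1.9]
[-0.04130131  0.92031253  0.04214672]
```

```bash
for i in 1 2; do python3 -m pendant '[[[0,-2.8,0,1.1,0,0.015,0],[0,-2.8,0,1.1,0,0.015,0],[0,-2.8,0,1.1,0,0.015,0]]]' | grep -E "time|pos|rot|wrist";python3 -c "
from bench import ctrl;print(ctrl.get_obs()['torque'])";done
```

```text
time_s: 10.27
eef_pos: [0.5362, 0.1105, 0.209]
eef_rot: [0.0, 1.0, -0.004, -0.023]
wrist_force: [-6.2, -1.0, -3.3]
[-0.09400773  0.92906082  0.08928042]
time_s: 10.52
eef_pos: [0.5333, 0.1105, 0.208]
eef_rot: [0.0, 1.0, -0.004, -0.016]
wrist_force: [-5.4, -0.5, -3.6]
[-0.08837194  0.88900127  0.0390137 ]
```

```bash
python3 - <<'E'
from h import *
T=tool();w=ctrl.camera("wrist")[:,:,::-1].copy();s=ctrl.camera("side")[:,:,::-1].copy()
s=cv2.resize(s,None,fx=5,fy=5,interpolation=2)
q=np.array([(.055,.038,.008),(.055,-.038,.008),(-.055,-.038,.008),(-.055,.038,.008),(-.055,.038,0),(.055,.038,0)])
for phi,dz,col in((0,0.0043,(0,255,0)),(.06,0,(255,0,255))):
    TC=np.eye(4);TC[:3,:3]=np.diag([1,-1,-1]);TC[:3,3]=[-.0006,0,.1875+dz]
    G=np.eye(4);G[:3,3]=[0,0,.155];Q=np.eye(4);Q[:3,:3]=R.from_rotvec([0,-phi,0]).as_matrix()
    P=(np.c_[q,np.ones(6)]@(T@G@Q@np.linalg.inv(G)@TC).T)[:,:3]
    px=w2px("side",P,T)*5+2
    for a in(px[:4],px[[0,5,4,3]]): cv2.polylines(s,[np.round(a*16).astype(np.int32)],True,col,1,cv2.LINE_AA,4)
    print(px)
x0,y0=[int(v) for v in px[0]];x0-=200;y0-=250
cv2.imwrite("pics/ov2.png",np.vstack([cv2.resize(s[y0:y0+400,x0:x0+600],(780,520))]))
E
```

```text
[[1381.33299374 1313.35148796]
 [1419.00433731 1215.07463313]
 [1641.02494475 1232.1820737 ]
 [1616.06862475 1333.1044139 ]
 [1616.52176427 1346.48882378]
 [1382.90373107 1326.61431302]]
[[1384.41267113 1311.82420078]
 [1421.94293532 1213.55098214]
 [1643.54178415 1219.71601684]
 [1618.6137889  1320.38374509]
 [1620.09675349 1333.95938489]
 [1386.97101    1325.16732055]]
```

View pics/ov2.png

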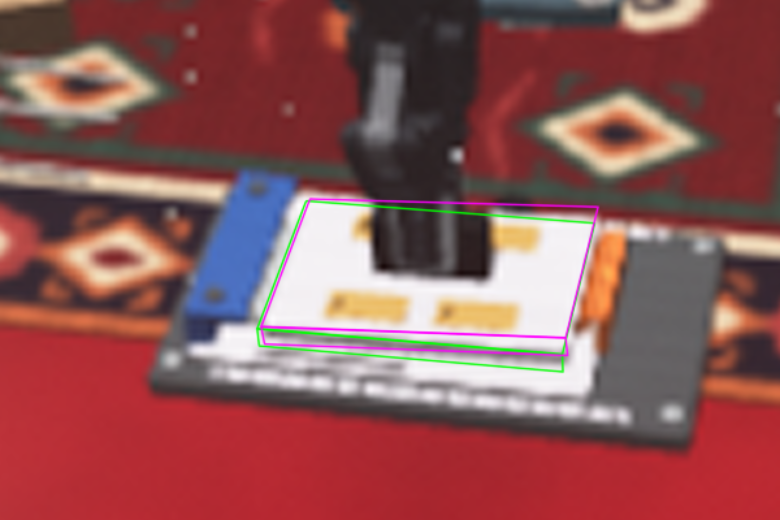

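The overlay shows the tongue under the lip. The magenta hypothesis (plate about 0.09 rad tilted, pitched 0.06 in the grip) matches, with the front edge at the orange catch. I'll ease the push, release, then press on the bare strip with closed fingers.

```bash
python3 -m pendant '[[[0,-1,0,0,0,0,0],[0,-1,0,0,0,0,0],[0.5,-1,0,0,0,0,0],[0.5,-1,0,0,0,0,0],[0.5,-1,0,0,0,0,0]]]' | grep -E "time|pos|rot|wrist|op"; python3 -m pendant '[[[0.5,-1,0,-25,0,0.03,0],[0.5,-2,0,-50,0,0.03,0],[0,-22,0,-50,0,0.032,0],[0,-42,0,-50,0,0.032,0],[0,-42,0,-50,0,0.032,0]]]' | grep -E "time|pos|rot|wrist|op"; python3 -m pendant '[[[0,0,0,0,0,0,0],[0,0,0,0,0,0,0],[0,0,0,0,0,0,0],[0,0,0,0,0,0,0]]]' | grep -E "time|pos|rot|wrist|op"
python3 - <<'E'
from h import *
w=ctrl.camera("wrist")[:,:,::-1];s=ctrl.camera("side")[:,:,::-1]
cv2.imwrite("pics/rel.png",np.vstack([cv2.resize(w,(400,300)),cv2.resize(s[215:290,250:350],(400,300),interpolation=2)]))
E
```

```text
time_s: 11.03
eef_pos: [0.5341, 0.1104, 0.2095]
eef_rot: [0.0, 1.0, -0.005, -0.013]
wrist_force: [0.3, -0.1, -0.2]
opening: 0.5
time_s: 11.45
eef_pos: [0.4903, 0.1112, 0.2601]
eef_rot: [0.0, 1.0, -0.004, 0.001]
wrist_force: [-0.7, 0.2, -0.5]
opening: 0.085
time_s: 11.78
eef_pos: [0.4932, 0.1108, 0.2596]
eef_rot: [0.0, 1.0, -0.005, 0.001]
wrist_force: [-0.6, 0.4, 0.1]
opening: 0.002
```

View pics/rel.png

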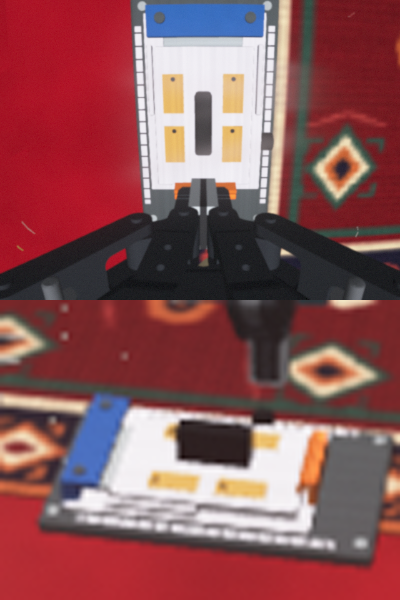

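The plate sits square under the lip, tilted with its front edge resting on the catch. The closed fingers are behind the bar.

```bash
python3 -m pendant '[[[0,-4,0,15,0,0,0],[0,-4,0,32,0,0,0],[0,-4,0,44,0,0,0],[0,-4,0,48,0,0,0],[0,-4,0,48,0,0,0]]]' | grep -E "time|pos|wrist"; for i in 1 2 3 4; do python3 -m pendant '[[[0,0,0,1.5,0,0,0],[0,0,0,1.5,0,0,0]]]' | grep -E "pos|wrist"; done
```

```text
time_s: 12.3
eef_pos: [0.4881, 0.1109, 0.2104]
wrist_force: [-0.1, 0.1, -0.6]
eef_pos: [0.489, 0.1109, 0.2105]
wrist_force: [0.6, -0.5, 0.0]
eef_pos: [0.4887, 0.1109, 0.209]
wrist_force: [0.4, -0.4, 1.2]
eef_pos: [0.4885, 0.1109, 0.2071]
wrist_force: [-0.4, 0.4, 0.7]
eef_pos: [0.4884, 0.1109, 0.2053]
wrist_force: [-0.0, 0.1, 0.1]
```

```bash
for i in 1 2 3 4; do python3 -m pendant '[[[0,0,0,1.2,0,0,0],[0,0,0,1.2,0,0,0]]]' | grep -E "pos|wrist"; done
```

```text
eef_pos: [0.4884, 0.1109, 0.2041]
wrist_force: [-1.1, -0.3, -0.1]
eef_pos: [0.4884, 0.1109, 0.2029]
wrist_force: [-0.1, 0.2, 0.3]
eef_pos: [0.4884, 0.1109, 0.2017]
wrist_force: [0.2, 0.1, -0.3]
eef_pos: [0.4884, 0.1109, 0.2005]
wrist_force: [0.3, 0.8, 0.5]
```

```bash
for i in 1 2 3 4; do python3 -m pendant '[[[0,0,0,1,0,0,0],[0,0,0,1,0,0,0]]]' | grep -E "time|pos|wrist"; done
```

```text
time_s: 13.8
eef_pos: [0.4884, 0.1109, 0.1996]
wrist_force: [-0.1, 0.1, 0.4]
time_s: 13.97
eef_pos: [0.4884, 0.1109, 0.1986]
wrist_force: [0.1, 0.1, -0.0]
time_s: 14.13
eef_pos: [0.4884, 0.1109, 0.1975]
wrist_force: [0.3, -0.4, -0.0]
time_s: 14.3
eef_pos: [0.4884, 0.1109, 0.1965]
wrist_force: [-0.4, -0.1, -0.7]
```

```bash
for i in 1 2 3; do python3 -m pendant '[[[0,0,0,1,0,0,0],[0,0,0,1,0,0,0]]]' | grep -E "pos|wrist"; done
python3 - <<'E'
from h import *
s=ctrl.camera("side")[:,:,::-1];cv2.imwrite("pics/s5.png",s)
for n in("carrier","carrier_grip","catch"):
    for c in("side",): print(n,[(round(d["point"][0]*640,1),round(d["point"][1]*480,1),round(d["confidence"],2)) for d in ctrl.boxes_of(c,n)])
# grip bar top centre expected, flat vs tilted .09
J=np.array([.5267,.1095,0])
for th in(0,.08,.11):
    piv=np.array([.073,0,0]);Q=R.from_rotvec([0,th,0]).as_matrix()
    g=J+[.073,0,.014]+Q@(np.array([[-.022,-.006,.034],[.022,-.006,.034],[-.022,.006,.034],[.022,.006,.034],[-.022,.006,.008],[.022,.006,.008]])-piv).T.T if 0 else J+[.073,0,.014]+((np.array([[-.022,.006,.034],[.022,.006,.034],[-.022,.006,.008],[.022,.006,.008],[-.055,.038,.008],[.055,.038,.008]])-piv)@Q.T)
    print(th,w2px("side",g).round(1).tolist())
im=s.astype(int).sum(2)
for c in (290,300,310): print(c,[int(v) for v in im[220:262,c]])
E
```

```text
eef_pos: [0.4884, 0.1109, 0.1956]
wrist_force: [0.7, -0.3, -0.3]
eef_pos: [0.4886, 0.1109, 0.1954]
wrist_force: [-4.2, -1.0, 8.8]
eef_pos: [0.4886, 0.1109, 0.1953]
wrist_force: [-8.4, 0.0, 19.9]
carrier [(298.9, 256.3, 0.92)]
carrier_grip [(299.5, 259.0, 0.84)]
catch [(327.7, 255.7, 0.59)]
0 [[311.2, 248.3], [292.5, 246.5], [311.3, 257.0], [292.9, 255.2], [323.1, 267.2], [276.1, 262.4]]
0.08 [[309.8, 245.6], [291.2, 245.0], [310.8, 254.5], [292.5, 253.8], [322.7, 263.7], [275.8, 261.9]]
0.11 [[309.3, 244.6], [290.7, 244.5], [310.6, 253.5], [292.3, 253.3], [322.4, 262.4], [275.7, 261.7]]
290 [233, 199, 193, 189, 187, 188, 191, 195, 192, 194, 195, 195, 191, 191, 199, 201, 198, 206, 216, 212, 205, 207, 535, 682, 700, 726, 723, 718, 711, 712, 723, 726, 726, 730, 729, 729, 729, 692, 567, 539, 540, 565]
300 [210, 192, 191, 189, 195, 192, 191, 190, 192, 193, 193, 192, 194, 199, 201, 203, 205, 203, 206, 208, 203, 199, 211, 533, 572, 219, 131, 126, 113, 102, 103, 107, 104, 105, 110, 256, 618, 729, 715, 694, 710, 721]
310 [176, 192, 194, 162, 130, 114, 108, 107, 118, 140, 155, 167, 179, 175, 176, 176, 186, 201, 213, 200, 159, 135, 118, 113, 256, 303, 182, 129, 125, 111, 106, 104, 105, 104, 107, 102, 254, 618, 729, 691, 567, 537]
```

```bash
python3 -m pendant '[[[0,0,0,-3,0,0,0],[0,0,0,-30,0,0,0],[0,20,0,-70,0,0,0],[0,40,0,-110,0,0,0],[0,40,0,-145,0,0,0]]]' | grep -E "time|pos|wrist"; python3 -m pendant '[[[0,0,0,0,0,0,0],[0,0,0,0,0,0,0],[0,0,0,0,0,0,0]]]' | grep -E "time|pos|wrist"
python3 - <<'E'
from h import *
np.set_printoptions(precision=4,suppress=True)
T=tool();im=ctrl.camera("wrist")[:,:,::-1];s=ctrl.camera("side")[:,:,::-1];cv2.imwrite("pics/w9.png",im);cv2.imwrite("pics/s9.png",s)
im=im.astype(int);b,g,r=im[...,0],im[...,1],im[...,2]
e=w2px("wrist",[[.4684,.1095,.03]],T)[0];print(e)
m=((r>180)&(g>70)&(g<170)&(b<90)).astype(np.uint8);m=cv2.morphologyEx(m,cv2.MORPH_CLOSE,np.ones((7,7)));k,l,st,ce=cv2.connectedComponentsWithStats(m)
i=min(range(1,k),key=lambda j:abs(ce[j]-e).sum() if st[j,4]>100 else 1e9)
c,_=cv2.findContours((l==i).astype(np.uint8),0,1);w=px2w("wrist",cv2.boxPoints(cv2.minAreaRect(c[0])),.03,T);print("catch",w,w.mean(0))
# bar via dark pixels in the side picture vs prediction
J=np.array([.5267,.1095,0]);piv=np.array([.073,0,0])
d=(s.astype(int).sum(2)<160).astype(np.uint8);d[:238]=0;d[272:]=0;d[:,:280]=0;d[:,320:]=0
k,l,st,ce=cv2.connectedComponentsWithStats(d);print(st[1:][st[1:,4]>30],ce[1:][st[1:,4]>30])
for n,y in(("rel",None),):
    pass
for th in(0,.08):
    Q=R.from_rotvec([0,th,0]).as_matrix();q=np.array([(x,yy,z) for x in(-.022,.022) for yy in(-.006,.006) for z in(.008,.034)])
    px=w2px("side",J+[.073,0,.014]+(q-piv)@Q.T);h=cv2.convexHull(px.astype(np.float32));M=cv2.moments(h);print(th,px.min(0),px.max(0),M["m10"]/M["m00"],M["m01"]/M["m00"])
for n in("carrier_grip","catch"): print(n,[(round(q["point"][0]*640,1),round(q["point"][1]*480,1),round(q["confidence"],2)) for q in ctrl.boxes_of("side",n)])
E
```

```text
time_s: 15.42
eef_pos: [0.5297, 0.1104, 0.3403]
wrist_force: [1.5, 0.4, -0.6]
time_s: 15.67
eef_pos: [0.5278, 0.1107, 0.3384]
wrist_force: [-0.9, -0.6, -0.8]
[327.5001 304.6363]
catch [[ 0.4863  0.0106  0.03  ]
 [ 0.5053 -0.0063  0.03  ]
 [ 0.4895 -0.0233  0.03  ]
 [ 0.47   -0.0062  0.03  ]] [ 0.4878 -0.0063  0.03  ]
[[294 245  18  11 161]] [[302.8509 250.2981]]
0 [292.517  243.4011] [312.1391 257.0341] 302.40333394545934 250.18936768511213
0.08 [291.2375 241.9388] [311.7152 254.4866] 301.55477546159534 248.17944207909153
carrier_grip [(304.2, 257.8, 0.6), (338.8, 190.4, 0.53)]
catch [(327.4, 256.3, 0.41)]
```

```bash
python3 - <<'E'
import cv2,numpy as np
for n in("side0","s5","s9"):
    im=cv2.imread(f"pics/{n}.png").astype(int)[235:280,315:345];b,g,r=im[...,0],im[...,1],im[...,2]
    m=(r>150)&(r-b>70)&(g-b>15)
    y,x=np.where(m);print(n,len(x),x.mean()+315,y.mean()+235,x.min()+315,x.max()+315)
    for rr in (12,16,20,24): print([round((r-b)[rr,c]) for c in range(2,22)])
E
```

```text
side0 87 328.4942528735632 251.49425287356323 324 336
[0, 0, 0, 0, 1, 0, 0, 0, 1, 1, 4, 44, 67, 52, 50, 27, 21, 15, 17, 24]
[0, -1, 0, 0, 0, -1, 1, 0, 2, 29, 150, 171, 171, 170, 95, 14, -1, -1, -2, -1]
[0, 0, 1, 1, 0, 0, 1, 3, 31, 150, 170, 171, 170, 117, 34, 0, -1, -1, -1, 0]
[1, 1, 0, 0, 0, 0, 0, 14, 150, 170, 169, 170, 135, 38, 0, 0, 1, 1, 0, 0]
s5 91 327.91208791208794 251.94505494505495 315 336
[10, 10, 10, 12, 11, 8, 6, 4, 1, 0, 4, 45, 68, 52, 51, 28, 22, 14, 18, 24]
[9, 8, 9, 10, 8, 4, 3, 2, 2, 26, 153, 173, 173, 173, 98, 15, -1, 0, -1, -1]
[9, 8, 9, 11, 8, 5, 2, 8, 28, 153, 173, 175, 174, 121, 36, 0, 0, 0, 0, 0]
[0, 0, 0, 1, 0, 0, 0, 12, 154, 174, 174, 174, 139, 40, 0, 0, 1, 1, 0, 0]
s9 105 326.2857142857143 251.53333333333333 315 336
[7, 9, 3, 0, 1, 1, 0, 2, 1, 0, 4, 45, 68, 52, 51, 28, 21, 14, 18, 24]
[127, 120, 47, 0, 0, 0, 0, 0, 2, 27, 152, 172, 173, 172, 98, 15, 0, -1, 0, -1]
[0, 0, 0, 0, 1, 1, 0, 2, 27, 151, 173, 174, 172, 121, 35, 0, 0, -1, 0, 0]
[0, 0, 0, 0, 0, 0, 0, 13, 152, 173, 173, 173, 138, 40, 1, 0, 0, 1, 0, 0]
```

The catch's profile is the same as at rest, so it has sprung forward, and the plate is flat. Handing in.

```bash
python3 -c "
from bench import ctrl;print(ctrl.hand_in())"
```

```text
the job is handed in; nothing more can be done
None
```

I handed the job in at about 16 s of the allowed 53 s: the carrier lies flat in the nest with its tongue under the lip, the catch looks sprung forward over its front edge, and the robot is clear; the hand-in gave no verdict.

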